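# Dig the sample bottle out of the bin and stand it on the balance

## Task

A square sample bottle with a blue cap lies buried in the grey bin under an orange tube rack and a white kit carton: take these two off and put them down on the bench, clear of the bin and the balance. Lift the bottle out and lay it on its side on the blue pad, let go, then take it again with another grip and gently stand it upright, cap up, in the middle of the balance pan. Leave the brown jar, the white beaker and the forceps where they are.

Things in the scene. Friction and masses are not known exactly. Their poses are not given: they have to be found in the camera images.
- bottle_center (a point): Square cream sample bottle, 105 mm long, 0.14 kg or so. Point: centre of its whole length, on its axis; x runs from base to cap. Flat-sided body 44 x 44 mm from x = -52.5 (flat base) to +25.5 mm; blue cap, 32 mm across, +28.5 to +52.5 mm; mass centre at about -7 mm. Starts lying flat in the bin, roughly along the bin's x. Let go on its base within 15 degrees of upright, it rights itself.
- carton_center (a point): White closed kit carton with a teal band, 140 (x) x 60 (y) x 36 (z) mm, about 0.1 kg; the point is its centre. It lies flat, balanced across the bottle's upper side (its length crosswise to the bottle).
- rack_center (a point): Orange tube rack (a solid block, empty), 130 (x) x 42 (y) x 32 (z) mm, about 0.07 kg; the point is its centre. It lies flat on top of the carton, lengthwise over the bottle.
- bin: Grey open-topped bin, fixed to the bench, outside 200 (x) x 250 (y) x 75 (z) mm, walls and floor 5 mm thick; the origin is the centre of its underside, on the bench. A loose yellow slide case, 80 x 18 x 20 mm, lies on its floor along the -y wall: clutter, of no account.
- pad: Blue absorbent pad, fixed flat on the bench, 190 (x) x 170 (y) x 4 mm thick; the origin is the centre of its underside, on the bench. It may be to the robot's left or right; the balance is on the other side.
- pan (a point): Centre of the upper face of the balance's round steel pan, 120 mm across, fixed (it does not sink), 70 mm above the bench. The balance is a white box 56 mm high, fixed; in the frame of this point the box reaches from x = -120 to +80 mm and y = -80 to +80 mm, with its display at -x.
- jar: Bystander: brown jar with a black cap, 60 mm across, 90 mm high, standing beyond the bin; the origin is the centre of its underside. Leave alone.
- beaker: Bystander: white beaker, 68 mm across, 80 mm high, standing to the left; the origin is the centre of its underside. Leave alone.
- forceps: Bystander: steel forceps 120 mm long lying flat beyond the bin; the origin is its middle. Leave alone. Fixed equipment stands only beyond x = 0.75 m, or more than 0.50 m to the left or right of the robot. The bench at x 0.57 to 0.71 m, 0.26 to 0.36 m to the left or right, starts empty.
- balance: The balance as a whole (see the pan's centre); the origin is on the bench, directly below the pan's centre, same axes.
Mind the look-alikes: they are no part of the job. Of the things that look like the part that bears rack_center, the middle-sized one is meant.

How it is judged:
By the outcome, as a careful person would: the job done as asked, in the order asked, and still so for the second after the job is handed in, with the robot touching nothing.
It also fails if it takes over 72 s, if anything falls off the work surface, if the arm or the gripper's body presses on something with over 40 N, if the wrist force passes 120 N, or if a joint passes its speed limit or range.

## Robot

A 6-joint arm with a two-finger parallel gripper is mounted at the origin on the work surface. World frame = base frame: x ahead of the robot, y to its left, z up, the work surface at z = 0. Lengths are in m, angles in rad, forces in N, time in s.
With the tool pointing down it reaches from about 0.3 to 0.875 m from the base axis. Payload 6.4 kg.
Tool frame: the origin (TCP) lies at the very end of the fingers, on their centre line; the grasp point (between the pads) lies 19 mm behind it; z points along the fingers, y is the line along which they close (so a half turn about z gives the same grasp; the last joint's range is limited). The gripper opens to 85 mm and grips with 20 to 120 N. Pads are 22 mm wide; open, the fingers measure 114 mm over their backs; the gripper's body (76 mm by 85 mm) begins 54 mm behind the grasp point. The pads swing forward as they close: fully open they stand 13 mm farther back than shut.
Start: joints at [-1.324, 0.181, 1.607, -0, 1.354, -0.206], TCP at [0.252, -0.517, 0.231] pointing down, gripper open.
Joint ranges: [-2.99, 2.99], [-0.89, 2.07], [0.3, 2.58], [-1.14, 4.28], [0, 2.63], [-3.12, 3.12]. Speed limits (rad/s): [2.57, 2.57, 3.01, 3.14, 3.14, 3.14].

## Interface

Orientations are given as a unit quaternion [w, x, y, z].
In Python, from bench import telemetry, camera, ctrl, spotter gives the robot as it stands.
- The arm moves only by the tool send_rows, never from a script. Its argument "series" is a list of rows, each a list of 3 entries, a list of its own where there are three numbers: the turn, a rotation vector about the world's x, y, z in degrees, then the shift along the world's x, y, z in mm, then the closure, from -1 (fully open) to 1 (shut), so that 0 is half open. In form: [[[rx, ry, rz], [dx, dy, dz], gripper], ...]. A call has 1 to 10 rows; each row is the pose to reach, as a shift and turn from the pose commanded when the call began; what a row does not reach only later rows make up. A row lasts 1/8 s, in which the tool goes at most 62.5 mm and 10.7 degrees, less where a joint would pass 70% of its speed; a pose out of reach is approached as far as the arm can. A call with a gripper value outside its range is refused whole. The fingers move at their own pace and stop on an object; the grip force is fixed at half the most. Time passes only in rows, so rows that repeat a pose let the fingers close. It gives the time, the measured TCP pose, the force, the opening and the grip force at its end, in the units of the state.
- telemetry.get_obs(): the state, without advancing time (a new reading comes with each control period).
- camera(name): name is "scene" or "top" or "wrist"; returns a dict with "pixels" (420x560x3 uint8, red, green, blue), "camera_matrix" (3x3 intrinsics, pixels), "xyz" and "orientation" of the camera in the world. Camera axes: x right, y up, looking along -z (the intrinsics and any distortion apply to the point x, -y, -z); pixel columns grow to the right and rows downward; lengths in m; the calibration is good to about 2 mm. A picture is of the moment at which its call begins. There is no depth.
- ctrl.hand_in(): hands the job in; it is judged then, once.
Trained networks look in the newest picture that a camera, given by its name, has taken for a name from the list of things; names that differ only in an ending like _2 or _b are one class to them, and where a whole thing is asked for, a point or a joint stands for the part that bears it (a point fixed in the world has none). Each returns a list of dicts, best first, with "conf" (0 to 1); they miss things now and then, are a little off and sometimes report something else, mostly with a low value. They report only what shows in the picture. A call takes as long as a camera call. They do not tell look-alikes from the thing itself.
- spotter.boxes_of(thing, camera): "xyz" ([x, y, z] in m, in world coordinates, good to about 4 mm: the middle of the surface that is visible of it).
- spotter.landmark_of(thing, camera): "xyz" ([x, y, z] in m, in world coordinates, good to about 4 mm: a listed point, or the origin of a listed thing).
The state is a dict: "time_s": time; "q": joint angles; "dq": joint speeds; "joint_efforts": joint torques, N m; "eef_pos": TCP position; "eef_rot": TCP orientation; "wrist_force": force on the tool from outside, world axes, zero at the start; "torque": the same for the moment, N m; "opening": opening from 0.0 (shut) to 1.0 (fully open); "grasp_force": force on a finger pad.
Only numpy, scipy, OpenCV 4.12 (cv2) and the standard library are available. Lean on these libraries where they do the work, as an engineer would, in place of code of your own. Each camera call takes 0.05 s, during which the arm holds its last target. There are 200 camera calls.

## Working session

There is one attempt and no reset: what is moved stays moved. The work goes in short steps, Python scripts to look and compute and a tool call to move; the robot and the scene stay as the last step left them, time stands still between calls to the robot, and variables do not carry over. Pictures are saved under pics/ and viewed, at most 12 in all, crops included, and the job is handed in when it is done.

Besides the shell and the picture viewer there is one more tool, called after "Emit:" as name([rows], argument=value, ...), one row to a line, values as JSON. send_rows: Moves the arm, as the interface text tells. Its arguments: {"type":"object","properties":{"series":{"type":"array","items":{"type":"array"}}},"required":["series"]}

```bash
mkdir -p pics; ls; python3 - <<'E'
from bench import telemetry,camera,ctrl,spotter
import cv2,numpy as np
for c in ("scene","top"):
    d=camera(c); cv2.imwrite(f"pics/{c}0.png",cv2.cvtColor(d["pixels"],cv2.COLOR_RGB2BGR))
    print(c,d["camera_matrix"],d["xyz"],d["orientation"],[k for k in d])
    for t in ["bottle_center","carton_center","rack_center","bin","pad","pan","jar","beaker","forceps","balance"]:
        try: print(t,[(np.round(r["xyz"],3).tolist(),round(r["conf"],2)) for r in spotter.landmark_of(t,c)])
        except Exception as e: print(t,e)
    for t in ["rack_center","carton_center"]:
        print("box",t,[(np.round(r["xyz"],3).tolist(),round(r["conf"],2)) for r in spotter.boxes_of(t,c)])
o=telemetry.get_obs();print(o)
E
```

```text
pics
scene [[528.12926421   0.         291.38480021]
 [  0.         528.12926421 198.73587888]
 [  0.           0.           1.        ]] [ 1.33000773 -0.3150712   0.98604167] [0.78478308 0.31834971 0.19405642 0.49508694] ['pixels', 'camera_matrix', 'xyz', 'orientation']
bottle_center [([0.558, 0.059, 0.026], 0.76)]
carton_center [([0.546, 0.055, 0.065], 0.55), ([0.461, -0.351, 0.069], 0.48)]
rack_center [([0.549, 0.065, 0.1], 0.71), ([0.334, 0.114, 0.021], 0.66), ([0.354, -0.087, 0.01], 0.61)]
bin [([0.57, 0.035, 0.0], 0.85)]
pad [([0.422, 0.366, 0.002], 0.62)]
pan [([0.462, -0.349, 0.07], 0.9)]
jar [([0.42, 0.367, 0.001], 0.69), ([0.803, -0.051, -0.0], 0.62)]
beaker [([0.639, 0.477, 0.004], 0.87)]
forceps [([0.749, -0.182, -0.003], 0.75)]
balance [([0.456, -0.348, -0.002], 0.86)]
box rack_center [([0.561, 0.061, 0.118], 0.94), ([0.35, 0.107, 0.042], 0.87), ([0.366, -0.088, 0.021], 0.77)]
box carton_center [([0.591, 0.055, 0.079], 0.94), ([0.484, -0.35, 0.056], 0.33)]
top [[403.93083406   0.         284.11710493]
 [  0.         403.93083406 207.18146737]
 [  0.           0.         
[... 729 characters left out ...]
'q': array([-1.32432999e+00,  1.80820952e-01,  1.60697955e+00,  1.91976449e-06,
        1.35381618e+00, -2.06304823e-01]), 'dq': array([-5.61013136e-05,  1.05228534e-03,  1.41395272e-05, -2.77850912e-04,
       -3.68281891e-04,  7.28036952e-04]), 'joint_efforts': array([-1.09227025e-03, -4.44846797e+01, -3.51682878e+01, -4.57664491e-04,
        8.71535776e-04,  9.44441858e-07]), 'eef_pos': array([ 0.25155721, -0.51707282,  0.23128656]), 'eef_rot': array([-1.20317463e-05,  9.74484086e-01,  2.24456602e-01,  6.95922430e-07]), 'wrist_force': array([ 0.08447641,  0.45471983, -0.08759416]), 'torque': array([ 0.02636342,  0.01710111, -0.00074457]), 'grasp_force': 0.0, 'opening': 1.0008504208811173}
```

View pictures.

View pics/scene0.png

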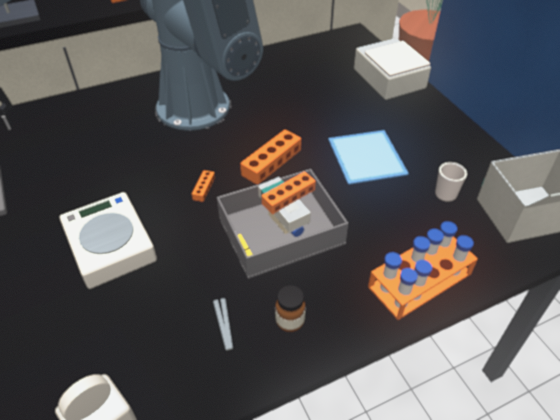

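View pics/top0.png

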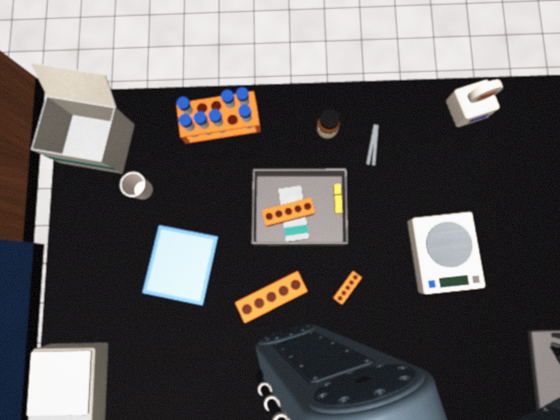

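```bash
python3 - <<'E'
import cv2,numpy as np
a=cv2.imread("pics/scene0.png")[160:275,205:355]; b=cv2.imread("pics/top0.png")[160:252,240:360]
a=cv2.resize(a,None,fx=5,fy=5,interpolation=3)[:, :750];b=cv2.resize(b,None,fx=4,fy=4,interpolation=3)
cv2.imwrite("pics/c1.png",a);cv2.imwrite("pics/c2.png",b)
E
```

```text
(no output)
```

View pics/c1.png

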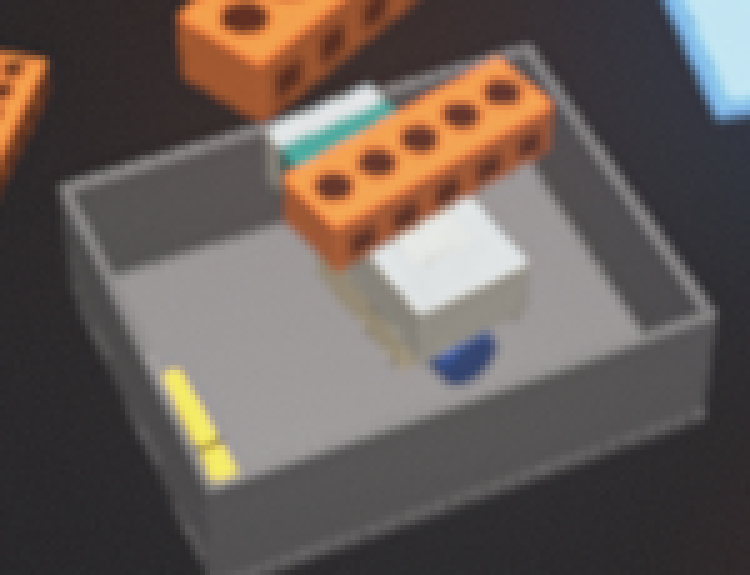

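View pics/c2.png

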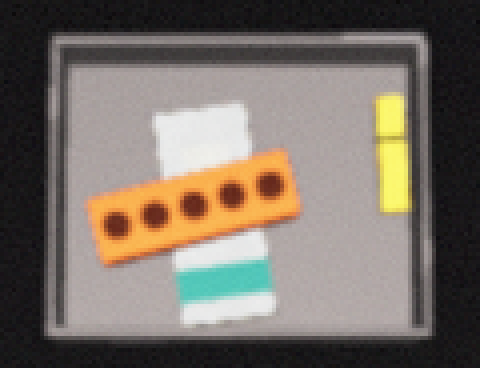

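```bash
cat > h.py <<'E'
from bench import telemetry,camera,ctrl,spotter
import cv2,numpy as np,json
from scipy.spatial.transform import Rotation as R
def rot(q): return R.from_quat(np.roll(q,-1))
def ray(d,uv):
    K=d["camera_matrix"]; v=np.linalg.solve(K,[uv[0],uv[1],1.]); v=v*[1,-1,-1]
    return np.array(d["xyz"]),rot(np.array(d["orientation"])).apply(v)
def pz(d,uv,z):
    o,v=ray(d,uv); return (o+v*(z-o[2])/v[2])
def obs():
    o=telemetry.get_obs()
    open("log.jsonl","a").write(json.dumps({k:np.array(o[k]).tolist() for k in("q","eef_pos","eef_rot")})+"\n")
    M=rot(o["eef_rot"]).as_matrix()
    print("t",round(o["time_s"],2),"pos",np.round(o["eef_pos"]*1e3,1),"z",np.round(M[:,2],3),"yang",round(np.degrees(np.arctan2(M[1,1],M[0,1])),1),"q",np.round(o["q"],2),"F",np.round(o["wrist_force"],1),"op",round(o["opening"],2),round(float(o["grasp_force"]),1))
    return o
def save(d,n): cv2.imwrite(f"pics/{n}.png",cv2.cvtColor(d["pixels"],cv2.COLOR_RGB2BGR))
E
python3 - <<'E'
from h import *
obs()
d=camera("top")
f=lambda p,z:np.round(pz(d,(240+p[0]/4-.4,160+p[1]/4-.4),z)*1e3,1)
print("rack holes",f((117,225),.117),f((270,184),.117),f((194,205),.117))
for p in[(88,200),(288,150),(301,214),(105,266)]:print("rc",f(p,.117))
for p in[(153,112),(244,103),(274,315),(182,325)]:print("carton",f(p,.085))
for p in[(52,37),(427,37),(432,336),(47,337)]:print("bin",f(p,.075))
s=camera("scene"); g=lambda p,z:np.round(pz(s,(205+p[0]/5-.4,160+p[1]/5-.4),z)*1e3,1)
print("cap bottom, mid",g((460,383),.011),g((495,345),.027),g((432,360),.027))
print("body corner",g((403,365),.005),g((325,275),.04))
E
```

```text
t 1.3 pos [ 251.6 -517.1  231.3] z [-0.  0. -1.] yang -64.1 q [-1.32  0.18  1.61  0.    1.35 -0.21] F [ 0.1  0.5 -0.1] op 1.0 0.0
rack holes [539.1 112.9 117. ] [562.7  15.7 117. ] [550.6  64.  117. ]
rc [555.6 130.9 117. ]
rc [584.2   3.6 117. ]
rc [543.   -3.2 117. ]
rc [513.4 120.9 117. ]
carton [617.8  89.8  85. ]
carton [622.1  29.8  85. ]
carton [482.4  14.7  85. ]
carton [477.5  74.   85. ]
bin [673.  156.7  75. ]
bin [665.6 -93.4  75. ]
bin [467.  -87.3  75. ]
bin [472.6 162.2  75. ]
cap bottom, mid [610.2  57.6  11. ] [608.   76.9  27. ] [603.6  45.7  27. ]
body corner [583.8  39.8   5. ] [543.2  17.3  40. ]
```

Emit:
send_rows([
  [[0,0,77.7],[288,621,-41],-1],
  [[0,0,77.7],[288,621,-41],-1],
  [[0,0,77.7],[288,621,-41],-1],
  [[0,0,77.7],[288,621,-41],-1],
  [[0,0,77.7],[288,621,-41],-1],
  [[0,0,77.7],[288,621,-41],-1],
  [[0,0,77.7],[288,621,-41],-1],
  [[0,0,77.7],[288,621,-41],-1],
  [[0,0,77.7],[288,621,-41],-1],
  [[0,0,77.7],[288,621,-41],-1],
])

```text
time_s: 2.65
eef_pos: [0.5149, 0.0509, 0.1942]
eef_rot: [0.001, 0.618, 0.786, 0.0]
wrist_force: [1.1, -1.2, 1.2]
opening: 1.002
grasp_force: 0.0
```

```bash
python3 -c "
from h import *
obs()"
```

```text
t 2.65 pos [514.9  50.9 194.2] z [ 0.001 -0.    -1.   ] yang 13.7 q [-0.13  0.09  1.79 -0.    1.26 -0.37] F [ 1.1 -1.2  1.2] op 1.0 0.0
```

Emit:
send_rows([
  [[0,0,0],[24,52,-10],-1],
  [[0,0,0],[24,52,-10],-1],
  [[0,0,0],[24,52,-10],-1],
])

```text
time_s: 3.02
eef_pos: [0.5378, 0.1009, 0.1837]
eef_rot: [-0.0, 0.618, 0.786, -0.0]
wrist_force: [0.4, -0.6, -0.4]
opening: 1.002
grasp_force: 0.0
```

```bash
python3 -c "
from h import *
obs(); d=camera('wrist'); save(d,'w1'); print(d['xyz'],d['camera_matrix'][0])
for z,n in((.117,'rack_center'),(.085,'carton_center'),(.03,'bottle_center')):
  print(n,spotter.landmark_of(n,'wrist'))
obs()"
```

```text
t 3.02 pos [537.8 100.9 183.7] z [-0.001 -0.    -1.   ] yang 13.7 q [-0.03  0.17  1.72 -0.    1.25 -0.27] F [ 0.4 -0.6 -0.4] op 1.0 0.0
[0.51954535 0.17142019 0.32714729] [329.72382043   0.         280.64814152]
rack_center [{'xyz': [0.3477, -0.0839, 0.0109], 'conf': 0.93}, {'xyz': [0.3329, 0.1197, 0.0228], 'conf': 0.85}, {'xyz': [0.5495, 0.0662, 0.1042], 'conf': 0.74}]
carton_center []
bottle_center []
t 3.23 pos [538.1  99.7 184.3] z [ 0.001 -0.    -1.   ] yang 13.5 q [-0.03  0.17  1.72 -0.    1.25 -0.27] F [-0.2  0.3  0.5] op 1.0 0.0
```

View pics/w1.png

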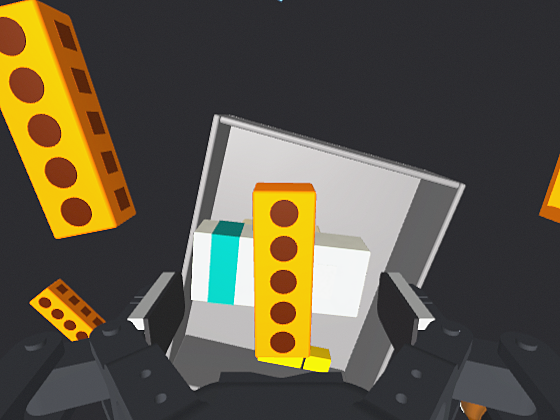

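Emit:
send_rows([
  [[0,0,0],[2,4,-60],-1],
  [[0,0,0],[2,4,-100],-1],
  [[0,0,0],[2,4,-100],-1],
  [[0,0,0],[2,4,-100],1],
  [[0,0,0],[2,4,-100],1],
  [[0,0,0],[2,4,-100],1],
  [[0,0,0],[2,4,-100],1],
  [[0,0,0],[2,4,-100],1],
  [[0,0,0],[2,4,-100],1],
])

```text
time_s: 4.35
eef_pos: [0.5416, 0.1049, 0.0863]
eef_rot: [0.002, 0.618, 0.786, 0.001]
wrist_force: [-1.6, 0.0, 6.1]
opening: 0.483
grasp_force: 58.9
```

```bash
python3 -c "
from h import *
obs()"
```

```text
t 4.35 pos [541.6 104.9  86.3] z [ 0.004 -0.    -1.   ] yang 13.7 q [-0.02  0.3   1.78 -0.    1.06 -0.26] F [-1.6  0.   6.1] op 0.48 58.9
```

Emit:
send_rows([
  [[0,0,0],[0,0,50],1],
  [[0,0,0],[0,10,80],1],
  [[0,0,0],[88,236,80],1],
  [[0,0,0],[88,236,80],1],
  [[0,0,0],[88,236,80],1],
  [[0,0,0],[88,236,80],1],
  [[0,0,0],[88,236,80],1],
  [[0,0,0],[88,236,30],1],
  [[0,0,0],[88,236,-20],1],
  [[0,0,0],[88,236,-50],1],
])

```text
time_s: 5.6
eef_pos: [0.6265, 0.3395, 0.0316]
eef_rot: [-0.001, 0.618, 0.786, -0.001]
wrist_force: [0.5, -0.2, -1.4]
opening: 0.483
grasp_force: 60.5
```

```bash
python3 -c "
from h import *
obs()"
```

```text
t 5.6 pos [626.5 339.5  31.6] z [-0.003 -0.001 -1.   ] yang 13.6 q [ 0.33  0.69  1.33 -0.    1.12  0.09] F [ 0.5 -0.2 -1.4] op 0.48 60.5
```

Emit:
send_rows([
  [[0,0,0],[0,0,-22],1],
  [[0,0,0],[0,0,-30],1],
  [[0,0,0],[0,0,-30],1],
  [[0,0,0],[0,0,-30],-1],
  [[0,0,0],[0,0,-30],-1],
  [[0,0,0],[0,0,-30],-1],
  [[0,0,0],[0,0,30],-1],
  [[0,0,0],[0,0,90],-1],
  [[0,0,0],[0,0,150],-1],
  [[0,0,0],[-40,-100,150],-1],
])

```text
time_s: 6.85
eef_pos: [0.6099, 0.2862, 0.1928]
eef_rot: [0.005, 0.617, 0.787, 0.007]
wrist_force: [0.4, -1.7, 0.1]
opening: 1.0
grasp_force: 0.0
```

```bash
python3 -c "
from h import *
obs()"
```

```text
t 6.85 pos [609.9 286.2 192.8] z [ 0.016  0.005 -1.   ] yang 13.9 q [0.26 0.42 1.39 0.   1.32 0.02] F [ 0.4 -1.7  0.1] op 1.0 0.0
```

Emit:
send_rows([
  [[0,0,82.7],[-60,-234,0],-1],
  [[0,0,82.7],[-60,-234,0],-1],
  [[0,0,82.7],[-60,-234,0],-1],
  [[0,0,82.7],[-60,-234,0],-1],
  [[0,0,82.7],[-60,-234,0],-1],
  [[0,0,82.7],[-60,-234,0],-1],
  [[0,0,82.7],[-60,-234,0],-1],
  [[0,0,82.7],[-60,-234,0],-1],
  [[0,0,82.7],[-60,-234,0],-1],
])

```text
time_s: 7.98
eef_pos: [0.5449, 0.0489, 0.1842]
eef_rot: [0.0, -0.055, 0.999, -0.0]
wrist_force: [0.3, 0.1, 0.4]
opening: 1.002
grasp_force: 0.0
```

```bash
python3 -c "
from h import *
obs(); d=camera('wrist'); save(d,'w2'); t=camera('top'); save(t,'t2');s=camera('scene'); save(s,'s2'); 
for c in('wrist','top','scene'):
  print([(n,r['xyz'],r['conf']) for n in('carton_center','rack_center') for r in spotter.landmark_of(n,c)])
cv2.imwrite('pics/m2.png',np.hstack([cv2.resize(cv2.imread('pics/w2.png'),(400,300)),cv2.resize(cv2.imread('pics/t2.png')[90:300,100:380],(400,300))]))
obs()"
```

```text
t 7.97 pos [544.9  48.9 184.2] z [ 0.001 -0.    -1.   ] yang 96.3 q [-0.13  0.17  1.72  0.    1.25 -1.81] F [0.3 0.1 0.4] op 1.0 0.0
[('carton_center', [0.5473, 0.051, 0.0643], 0.76), ('rack_center', [0.6358, 0.3041, 0.0203], 0.57)]
[('carton_center', [0.5451, 0.0501, 0.0702], 0.8), ('rack_center', [0.6379, 0.2988, 0.0162], 0.7), ('rack_center', [0.3536, -0.0874, 0.0109], 0.57), ('rack_center', [0.5662, 0.0366, -0.0032], 0.15)]
[('carton_center', [0.5454, 0.0555, 0.0654], 0.96), ('rack_center', [0.639, 0.3006, 0.0133], 0.73), ('rack_center', [0.3563, -0.0874, 0.0116], 0.68), ('rack_center', [0.3348, 0.1158, 0.0185], 0.59)]
t 8.43 pos [544.8  48.9 183.9] z [-0.  0. -1.] yang 96.3 q [-0.13  0.17  1.72 -0.    1.25 -1.81] F [ 0.2 -0.7  0.3] op 1.0 0.0
```

View pics/m2.png

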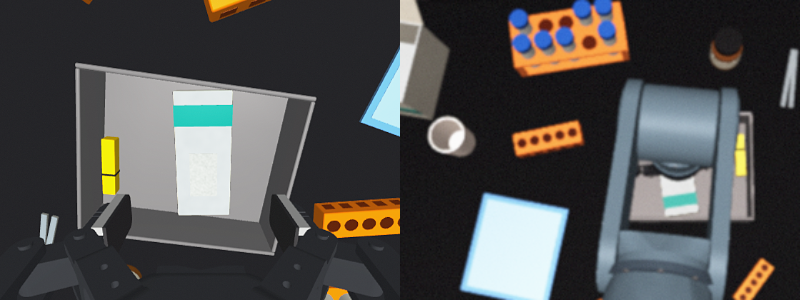

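Emit:
send_rows([
  [[0,0,0],[3,2,-60],-1],
  [[0,0,0],[3,2,-110],-1],
  [[0,0,0],[3,2,-132],-1],
  [[0,0,0],[3,2,-132],-1],
  [[0,0,0],[3,2,-132],1],
  [[0,0,0],[3,2,-132],1],
  [[0,0,0],[3,2,-132],1],
  [[0,0,0],[3,2,-132],1],
  [[0,0,0],[3,2,-90],1],
  [[0,0,0],[3,2,-60],1],
])

```text
time_s: 9.68
eef_pos: [0.5484, 0.0508, 0.1258]
eef_rot: [0.001, -0.055, 0.998, -0.0]
wrist_force: [0.6, -0.6, -0.8]
opening: 0.694
grasp_force: 67.7
```

```bash
python3 -c "
from h import *
obs()"
```

```text
t 9.68 pos [548.4  50.8 125.8] z [ 0.002 -0.    -1.   ] yang 96.3 q [-0.12  0.25  1.76 -0.    1.14 -1.8 ] F [ 0.6 -0.6 -0.8] op 0.69 67.7
```

Emit:
send_rows([
  [[0,0,0],[92,-361,20],1],
  [[0,0,0],[92,-361,20],1],
  [[0,0,0],[92,-361,20],1],
  [[0,0,0],[92,-361,20],1],
  [[0,0,0],[92,-361,20],1],
  [[0,0,0],[92,-361,20],1],
  [[0,0,0],[92,-361,20],1],
  [[0,0,0],[92,-361,-40],1],
  [[0,0,0],[92,-361,-90],1],
  [[0,0,0],[92,-361,-105],1],
])

```text
time_s: 10.92
eef_pos: [0.6371, -0.3073, 0.0146]
eef_rot: [-0.003, -0.056, 0.998, 0.003]
wrist_force: [-0.3, -0.0, -0.2]
opening: 0.69
grasp_force: 67.7
```

```bash
python3 -c "
from h import *
obs()"
```

```text
t 10.93 pos [ 637.1 -307.3   14.6] z [-0.006  0.005 -1.   ] yang 96.4 q [-0.62  0.7   1.35  0.    1.1  -2.3 ] F [-0.3 -0.  -0.2] op 0.69 67.7
```

Emit:
send_rows([
  [[0,0,0],[0,0,-9],1],
  [[0,0,0],[0,0,-9],1],
  [[0,0,0],[0,0,-9],-1],
  [[0,0,0],[0,0,-9],-1],
  [[0,0,0],[0,0,-9],-1],
  [[0,0,0],[0,0,50],-1],
  [[0,0,0],[0,0,110],-1],
  [[0,0,0],[0,0,160],-1],
  [[0,0,0],[-70,300,170],-1],
  [[0,0,0],[-70,300,170],-1],
])

```text
time_s: 12.18
eef_pos: [0.6114, -0.1879, 0.1844]
eef_rot: [0.001, -0.054, 0.999, -0.001]
wrist_force: [0.7, 0.0, -1.0]
opening: 1.002
grasp_force: 0.0
```

Emit:
send_rows([
  [[0,0,0],[-55,220,10],-1],
  [[0,0,0],[-55,220,10],-1],
  [[0,0,0],[-55,220,10],-1],
  [[0,0,0],[-55,220,10],-1],
  [[0,0,0],[-55,220,10],-1],
])

```text
time_s: 12.8
eef_pos: [0.5558, 0.0343, 0.1936]
eef_rot: [0.0, -0.057, 0.998, 0.0]
wrist_force: [-0.3, -0.3, 0.4]
opening: 1.0
grasp_force: 0.0
```

```bash
python3 -c "
from h import *
obs(); d=camera('wrist'); save(d,'w3'); t=camera('top'); save(t,'t3');s=camera('scene'); save(s,'s3'); 
for c in('wrist','top','scene'):
  print([(n,r['xyz'],r['conf']) for n in('carton_center','bottle_center') for r in spotter.landmark_of(n,c)])
cv2.imwrite('pics/m3.png',np.hstack([cv2.imread('pics/w3.png')[40:340,80:480],cv2.resize(cv2.imread('pics/s3.png'),(400,300))]))
obs()"
```

```text
t 12.8 pos [555.8  34.3 193.6] z [ 0.001  0.    -1.   ] yang 96.6 q [-0.15  0.18  1.69  0.    1.27 -1.84] F [-0.3 -0.3  0.4] op 1.0 0.0
[('carton_center', [0.758, -0.1839, -0.0017], 0.35), ('bottle_center', [0.5604, 0.0535, 0.0275], 0.81)]
[('carton_center', [0.6394, -0.3129, 0.0182], 0.91), ('bottle_center', [0.5589, 0.0496, 0.0273], 0.95)]
[('carton_center', [0.6385, -0.3096, 0.0185], 0.98)]
t 13.25 pos [556.6  30.7 192.8] z [-0.  0. -1.] yang 96.3 q [-0.16  0.18  1.69 -0.    1.27 -1.84] F [-0.2  0.7  0.4] op 1.01 0.0
```

View pics/m3.png

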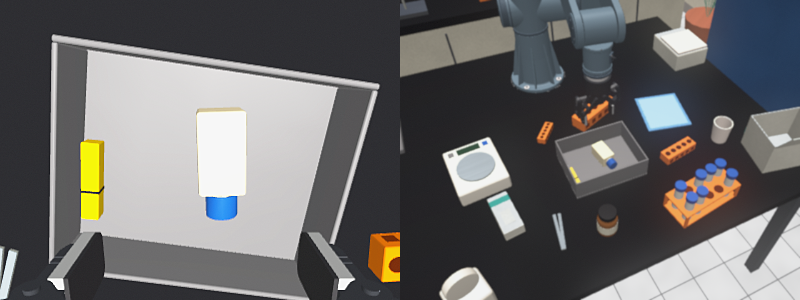

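Emit:
send_rows([
  [[0,0,0],[0,0,40],-1],
  [[0,-40,0],[0,0,80],-1],
  [[0,-40,0],[0,0,80],-1],
  [[0,-40,0],[0,0,80],-1],
  [[0,-40,0],[0,0,80],-1],
  [[0,-40,0],[0,0,80],-1],
])

```text
time_s: 14.0
eef_pos: [0.554, 0.0316, 0.2706]
eef_rot: [0.34, -0.051, 0.939, -0.019]
wrist_force: [0.7, -0.3, -0.4]
opening: 1.001
grasp_force: 0.0
```

```bash
python3 -c "
from h import *
obs()"
```

```text
t 14.0 pos [554.   31.6 270.6] z [ 0.64   0.    -0.769] yang 94.8 q [-0.25 -0.34  2.16  0.26  0.66 -2.09] F [ 0.7 -0.3 -0.4] op 1.0 0.0
```

Emit:
send_rows([
  [[0,20,0],[0,0,0],-1],
  [[0,40,0],[0,0,0],-1],
  [[0,40,0],[0,0,0],-1],
  [[0,40,0],[0,0,0],-1],
  [[30,40,0],[0,0,0],-1],
  [[30,40,0],[0,0,0],-1],
  [[30,40,0],[0,0,0],-1],
  [[30,40,0],[0,0,0],-1],
  [[30,40,0],[0,0,0],-1],
])

```text
time_s: 15.12
eef_pos: [0.5571, 0.0311, 0.2734]
eef_rot: [0.005, 0.033, 0.971, 0.237]
wrist_force: [0.5, 0.4, 0.0]
opening: 1.001
grasp_force: 0.0
```

```bash
python3 - <<'E'
from h import *
obs()
from scipy.optimize import least_squares
L=[json.loads(l) for l in open("log.jsonl")]
q=np.array([l["q"] for l in L]);P=np.array([l["eef_pos"] for l in L]);M=np.array([rot(l["eef_rot"]).as_matrix() for l in L])
# chain: Rz(q1) (a1,e1,d1) Ry(q2) z L2 Ry(q3) (a3,e3,L3) Rz(s q4) Ry(q5) Rz(s6 q6) z T
def fk(p,q,s4):
    a1,e1,d1,L2,a3,e3,L3,T=p
    Y=lambda t:R.from_euler('y',t);Z=lambda t:R.from_euler('z',t)
    A=Z(q[0]);x=A.apply([a1,e1,d1]);A=A*Y(q[1]);x=x+A.apply([0,0,L2]);A=A*Y(q[2]);x=x+A.apply([a3,e3,L3])
    A=A*Z(s4*q[3])*Y(q[4])*Z(q[5]); return x+A.apply([0,0,T]),A.as_matrix()
for s4 in(1,-1):
    f=lambda p:np.concatenate([fk(p,a,s4)[0]-b for a,b in zip(q,P)]+[.01*(np.array(p)-[0,0,.2,.4,0,0,.4,.25])*.1])
    r=least_squares(f,[0,.1,.2,.4,0,0,.4,.25]);print(s4,np.round(r.x,4),"res",np.abs(r.fun).max())
    print(np.round(fk(r.x,q[-1],s4)[1]-M[-1],2).tolist());print(np.round(fk(r.x,q[0],s4)[1],2).tolist(),np.round(M[0],2).tolist())
d=camera("top")
E
```

```text
t 15.12 pos [557.1  31.1 273.4] z [ 0.026  0.46  -0.888] yang 86.1 q [-0.42  0.14  1.64  0.45  1.55 -1.98] F [0.5 0.4 0. ] op 1.0 0.0
1 [0.     0.0589 0.3134 0.4382 0.0855 0.0589 0.5145 0.3189] res 0.0001144988970289046
[[0.94, -1.06, -0.0], [-0.95, -0.82, -0.0], [-0.47, -0.45, -0.0]]
[[-0.44, 0.9, -0.0], [0.9, 0.44, 0.0], [0.0, 0.0, -1.0]] [[0.9, 0.44, -0.0], [0.44, -0.9, 0.0], [0.0, -0.0, -1.0]]
-1 [-0.0823  0.0667  0.059   0.298  -0.0828  0.0661  0.5855  0.0614] res 0.1538311047007459
[[1.09, -1.0, -0.35], [-1.01, -0.87, -0.79], [0.31, -0.12, 0.0]]
[[-0.44, 0.9, -0.0], [0.9, 0.44, 0.0], [0.0, 0.0, -1.0]] [[0.9, 0.44, -0.0], [0.44, -0.9, 0.0], [0.0, -0.0, -1.0]]
```

```bash
cat > kin.py <<'E'
import numpy as np
from scipy.optimize import least_squares
from scipy.spatial.transform import Rotation as R
p=[0,.0589,.3134,.4382,.0855,.0589,.5145,.3189]
lo=np.array([-2.99,-.89,.3,-1.14,0,-3.12]);hi=np.array([2.99,2.07,2.58,4.28,2.63,3.12])
Y=lambda t:R.from_euler('y',t);Z=lambda t:R.from_euler('z',t)
def fk(q):
    a1,e1,d1,L2,a3,e3,L3,T=p
    A=Z(q[0]);x=A.apply([a1,e1,d1]);A=A*Y(q[1]);x=x+A.apply([0,0,L2]);A=A*Y(q[2]);x=x+A.apply([a3,e3,L3])
    w=x;A=A*Z(q[3])*Y(q[4])*Z(q[5])*Z(-np.pi/2); return x+A.apply([0,0,T]),A.as_matrix(),w
def ik(pos,M,seeds):
    best=None
    for s in seeds:
        f=lambda q:np.concatenate([fk(q)[0]-pos,.2*(fk(q)[1]-M).ravel()])
        r=least_squares(f,np.clip(s,lo+.01,hi-.01),bounds=(lo,hi),max_nfev=60)
        if r.cost<1e-8:
            m=min((r.x-lo).min(),(hi-r.x).min())
            if best is None or m>best[0]: best=(m,r.x)
    return best
def frame(d,c): # z=d,y=c
    return np.stack([np.cross(c,d),c,d],1)
def u(deg): t=np.radians(deg); return np.array([np.cos(t),np.sin(t),0])
E
cat > plan.py <<'E'
from kin import *
import json
from h import rot
l=json.loads(open("log.jsonl").readlines()[-1]);x,A,_=fk(l["q"]);print("chk",np.abs(x-l["eef_pos"]).max(),np.abs(A-rot(l["eef_rot"]).as_matrix()).max())
z=np.array([0,0,1.])
def seeds(pos):
    az=np.arctan2(pos[1],pos[0])
    return [np.array([az+o,.3,1.6,q4,1.2,q6]) for o in(-.5,.3) for q4 in(0,1.5,3) for q6 in(-1.5,1.5)]
for a in (25,40):
  ca,sa=np.cos(np.radians(a)),np.sin(np.radians(a))
  for nm,g in(("pad",np.array([.418,.366,.03])),("pan",np.array([.458,-.35,.12]))):
    for th in range(0,360,30):
      U=u(th); d=(-z*ca-U*sa) if nm=="pad" else (U*ca-z*sa)
      c=u(th+90)
      for sg in(1,-1):
        b=ik(g+.019*d,frame(d,sg*c),seeds(g))
        if b is not None and b[0]>.1: print(a,nm,th,sg,"m",round(b[0],2),np.round(b[1],2),"wrist",np.round(fk(b[1])[2],2))
E
time python3 plan.py
```

```text
chk 1.1796119636642288e-16 1.9956161864340036
25 pad 0 1 m 1.07 [0.41 0.66 1.51 0.17 1.38 1.91] wrist [0.54 0.37 0.3 ]
25 pad 0 -1 m 1.07 [ 0.41  0.66  1.51  0.17  1.38 -1.23] wrist [0.54 0.37 0.3 ]
25 pad 30 1 m 1.13 [ 0.51  0.7   1.44 -0.01  1.44  1.56] wrist [0.53 0.43 0.3 ]
25 pad 30 -1 m 1.13 [ 0.51  0.7   1.44 -0.01  1.44 -1.58] wrist [0.53 0.43 0.3 ]
25 pad 60 1 m 0.96 [ 0.6   0.69  1.45 -0.18  1.4   1.2 ] wrist [0.48 0.48 0.3 ]
25 pad 60 -1 m 0.96 [ 0.6   0.69  1.45 -0.18  1.4  -1.95] wrist [0.48 0.48 0.3 ]
25 pad 90 1 m 0.79 [ 0.68  0.64  1.54 -0.35  1.27  0.84] wrist [0.42 0.49 0.3 ]
25 pad 90 -1 m 0.79 [ 0.68  0.64  1.54 -0.35  1.27 -2.3 ] wrist [0.42 0.49 0.3 ]
25 pad 120 1 m 0.65 [ 0.73  0.55  1.68 -0.49  1.06  0.49] wrist [0.35 0.48 0.3 ]
25 pad 120 -1 m 0.46 [ 0.73  0.55  1.68 -0.49  1.06 -2.66] wrist [0.35 0.48 0.3 ]
25 pad 150 1 m 0.54 [ 0.72  0.45  1.86 -0.6   0.79  0.09] wrist [0.31 0.43 0.3 ]
25 pad 180 1 m 0.5 [ 0.64  0.35  2.01 -0.56  0.5  -0.47] wrist [0.29 0.37 0.3 ]
25 pad 180 -1 m 0.45 [ 0.64  0.35  2.01 -0.56  0.5   2.67] wrist [0.29 0.37 0.3 ]
25 pad 210 1
[... 5062 characters left out ...]
5 [-0.62  0.85  1.15 -0.49  1.88 -2.16] wrist [ 0.69 -0.35  0.31]
40 pan 180 -1 m 0.65 [-0.62  0.85  1.15 -0.49  1.88  0.98] wrist [ 0.69 -0.35  0.31]
40 pan 210 1 m 0.42 [-0.51  0.71  1.39 -0.72  1.58 -2.41] wrist [ 0.66 -0.24  0.31]
40 pan 210 -1 m 0.42 [-0.51  0.71  1.39 -0.72  1.58  0.73] wrist [ 0.66 -0.24  0.31]
40 pan 240 1 m 0.19 [-0.46  0.53  1.69 -0.95  1.22 -2.58] wrist [ 0.57 -0.15  0.31]
40 pan 240 -1 m 0.19 [-0.46  0.53  1.69 -0.95  1.22  0.56] wrist [ 0.57 -0.15  0.31]
40 pan 330 1 m 0.28 [-1.08  0.1   2.3   1.68  0.42 -0.5 ] wrist [ 0.26 -0.24  0.31]
40 pan 330 -1 m 0.28 [-1.08  0.1   2.3   1.68  0.42  2.64] wrist [ 0.26 -0.24  0.31]
real	1m36.445s
user	1m35.176s
sys	0m0.284s
```

```bash
sed -i 's/Z(-np.pi\/2)/Z(np.pi\/2)/' kin.py; python3 - <<'E'
from h import *
from kin import frame,u,fk
o=obs(); d=camera("top")
im=cv2.imread("pics/t3.png");hsv=cv2.cvtColor(im,cv2.COLOR_BGR2HSV)
roi=np.zeros(im.shape[:2],bool);roi[180:240,262:330]=1
blue=roi&(hsv[...,0]>100)&(hsv[...,0]<130)&(hsv[...,1]>120);cr=roi&(hsv[...,2]>200)&(hsv[...,1]<60)
for n,m,z in(("cap",blue,.038),("body",cr,.049)):
    v,c=np.nonzero(m);print(n,len(v),np.round(pz(d,(c.mean(),v.mean()),z)*1e3,1),np.ptp(c),np.ptp(v))
M=rot(o["eef_rot"]).as_matrix();print(np.abs(fk(o["q"])[1]-M).max())
for yang in(-84,):
    T=frame(np.array([0,0,-1.]),u(yang));print("turn",np.round(R.from_matrix(T@M.T).as_rotvec(degrees=True),1))
    T=frame(np.array([0,0,-1.]),u(yang+180));print("turn alt",np.round(R.from_matrix(T@M.T).as_rotvec(degrees=True),1))
E
```

```text
t 15.18 pos [557.   31.7 273.6] z [ 0.026  0.46  -0.888] yang 86.1 q [-0.42  0.14  1.64  0.45  1.55 -1.98] F [0.1 0.  0.7] op 1.0 0.0<stdin>:8: RuntimeWarning: Mean of empty slice.
  ret = ret.dtype.type(ret / rcount)
Traceback (most recent call last):
ValueError: zero-size array to reduction operation maximum which has no identity
```

```bash
python3 - <<'E'
from h import *
from kin import frame,u,fk
o=obs()
M=rot(o["eef_rot"]).as_matrix();print(np.abs(fk(o["q"])[1]-M).max())
for yang in(-84,96,6):
    T=frame(np.array([0,0,-1.]),u(yang));print("turn",yang,np.round(R.from_matrix(T@M.T).as_rotvec(degrees=True),1))
E
```

```text
t 15.22 pos [556.9  32.2 273.7] z [ 0.026  0.46  -0.887] yang 86.2 q [-0.42  0.14  1.64  0.45  1.55 -1.98] F [-0.3 -0.3 -0.3] op 1.0 0.0
3.3306690738754696e-16
turn -84 [  -1.2   40.6 -165.6]
turn 96 [-27.5  -0.8   9.6]
turn 6 [-21.7  20.4 -78.6]
```

Emit:
send_rows([
  [[-21.7,20.4,-78.6],[-5,20,-40],-1],
  [[-21.7,20.4,-78.6],[-5,20,-40],-1],
  [[-21.7,20.4,-78.6],[-5,20,-40],-1],
  [[-21.7,20.4,-78.6],[-5,20,-40],-1],
  [[-21.7,20.4,-78.6],[-5,20,-40],-1],
  [[-21.7,20.4,-78.6],[-5,20,-40],-1],
  [[-21.7,20.4,-78.6],[-5,20,-40],-1],
  [[-21.7,20.4,-78.6],[-5,20,-40],-1],
  [[-21.7,20.4,-78.6],[-5,20,-40],-1],
])

```text
time_s: 16.35
eef_pos: [0.552, 0.0532, 0.2338]
eef_rot: [0.002, 0.668, 0.744, 0.001]
wrist_force: [0.4, 0.2, 0.4]
opening: 0.999
grasp_force: 0.0
```

Emit:
send_rows([
  [[0,0,-90],[0,0,-40],-1],
  [[0,0,-90],[0,0,-40],-1],
  [[0,0,-90],[0,0,-40],-1],
  [[0,0,-90],[0,0,-40],-1],
  [[0,0,-90],[0,0,-40],-1],
  [[0,0,-90],[0,0,-40],-1],
  [[0,0,-90],[0,0,-40],-1],
  [[0,0,-90],[0,0,-40],-1],
  [[0,0,-90],[0,0,-40],-1],
  [[0,0,-90],[0,0,-40],-1],
])

```text
time_s: 17.6
eef_pos: [0.5515, 0.0517, 0.1934]
eef_rot: [0.001, 0.999, 0.053, -0.0]
wrist_force: [-0.3, -0.1, 0.3]
opening: 0.995
grasp_force: 0.0
```

```bash
python3 - <<'E'
from h import *
obs(); d=camera('wrist'); save(d,'w4'); print(spotter.landmark_of('bottle_center','wrist'))
im=cv2.cvtColor(d["pixels"],cv2.COLOR_RGB2BGR);hsv=cv2.cvtColor(im,cv2.COLOR_BGR2HSV)
C=pz(d,(0,0),0)
# project bin region limits
blue=(hsv[...,0]>100)&(hsv[...,0]<130)&(hsv[...,1]>150)&(hsv[...,2]>80)
n,l,s,c=cv2.connectedComponentsWithStats(blue.astype(np.uint8))
for i in range(1,n):
    if s[i,4]>60: print("blue",s[i],np.round(pz(d,c[i],.038)*1e3,1))
cr=((hsv[...,2]>215)&(hsv[...,1]<60)).astype(np.uint8)
n,l,s,c=cv2.connectedComponentsWithStats(cr)
for i in range(1,n):
    if s[i,4]>300:
        r=cv2.minAreaRect(np.argwhere(l==i)[:,::-1].astype(np.float32)); print("cream",s[i],np.round(pz(d,r[0],.049)*1e3,1),[np.round(pz(d,b,.049)[:2]*1e3).tolist() for b in cv2.boxPoints(r)])
E
```

```text
t 17.6 pos [551.5  51.7 193.4] z [ 0.    -0.002 -1.   ] yang -83.9 q [-0.12  0.17  1.7  -0.    1.27  1.35] F [-0.3 -0.1  0.3] op 1.0 0.0
[{'xyz': [0.5605, 0.0515, 0.0257], 'conf': 0.68}]
blue [260 130  35  28 899] [600.2  60.2  38. ]
cream [ 254  163   50   84 3840] [547.3  52.6  49. ] [[581.0, 79.0], [587.0, 38.0], [512.0, 25.0], [505.0, 69.0]]
cream [   0  209   62  137 6549] [450.6 283.4  49. ] [[517.0, 303.0], [523.0, 249.0], [375.0, 261.0], [369.0, 323.0]]
```

View pics/w4.png

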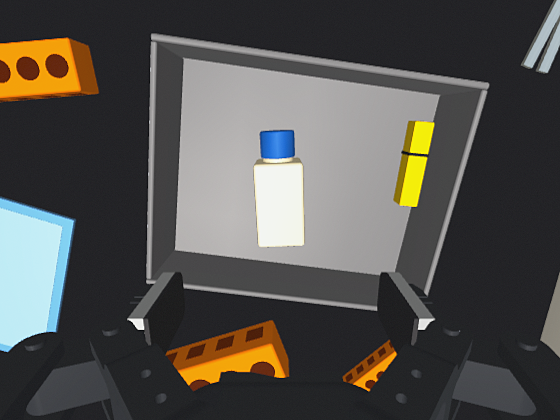

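Emit:
send_rows([
  [[0,0,2.3],[2,2,-60],-1],
  [[0,0,2.3],[2,2,-115],-1],
  [[0,0,2.3],[2,2,-160],-1],
  [[0,0,2.3],[2,2,-178],-1],
  [[0,0,2.3],[2,2,-178],-1],
  [[0,0,2.3],[2,2,-178],1],
  [[0,0,2.3],[2,2,-178],1],
  [[0,0,2.3],[2,2,-178],1],
  [[0,0,2.3],[2,2,-178],1],
  [[0,0,2.3],[2,2,-178],1],
])

```text
time_s: 18.95
eef_pos: [0.5551, 0.0534, 0.0169]
eef_rot: [0.002, 0.997, 0.071, 0.001]
wrist_force: [-1.3, 0.2, 6.2]
opening: 0.505
grasp_force: 62.1
```

```bash
python3 - <<'E'
from h import *
obs()
E
```

```text
t 18.95 pos [555.1  53.4  16.9] z [ 0.003 -0.003 -1.   ] yang -81.8 q [-0.12  0.43  1.78 -0.    0.93  1.31] F [-1.3  0.2  6.2] op 0.51 62.1
```

Emit:
send_rows([
  [[0,0,0],[0,0,50],1],
  [[0,0,0],[0,0,110],1],
  [[0,0,0],[-10,20,140],1],
  [[0,0,0],[-137,313,140],1],
  [[0,0,0],[-137,313,140],1],
  [[0,0,0],[-137,313,140],1],
  [[0,0,0],[-137,313,140],1],
  [[0,0,0],[-137,313,140],1],
  [[0,0,0],[-137,313,140],1],
  [[0,0,0],[-137,313,90],1],
])

```text
time_s: 20.2
eef_pos: [0.4196, 0.3692, 0.1089]
eef_rot: [-0.001, 0.997, 0.072, 0.004]
wrist_force: [0.7, 0.1, -1.7]
opening: 0.507
grasp_force: 62.0
```

```bash
python3 - <<'E'
from h import *
obs();camera('top');print(spotter.landmark_of('pad','top'));obs()
E
```

```text
t 20.2 pos [419.6 369.2 108.9] z [ 0.009  0.002 -1.   ] yang -81.7 q [ 0.51  0.28  1.75 -0.    1.1   1.94] F [ 0.7  0.1 -1.7] op 0.51 62.0
[{'xyz': [0.4192, 0.3682, -0.0047], 'conf': 0.6}, {'xyz': [0.4559, -0.3506, 0.0711], 'conf': 0.22}]
t 20.3 pos [413.  364.  100.4] z [-0.009 -0.008 -1.   ] yang -81.8 q [ 0.51  0.29  1.76 -0.    1.1   1.94] F [-0.7 -0.5 -2. ] op 0.5 61.8
```

Emit:
send_rows([
  [[0,0,0],[3,2,-50],1],
  [[0,0,0],[3,2,-75],1],
  [[0,0,0],[3,2,-82],1],
  [[0,0,0],[3,2,-82],1],
])

```text
time_s: 20.8
eef_pos: [0.4204, 0.3684, 0.0241]
eef_rot: [0.001, 0.997, 0.071, -0.0]
wrist_force: [-0.3, 0.6, -0.8]
opening: 0.505
grasp_force: 61.9
```

```bash
python3 - <<'E'
from h import *
obs()
E
```

```text
t 20.8 pos [420.4 368.4  24.1] z [-0.    -0.002 -1.   ] yang -81.9 q [ 0.51  0.42  1.77 -0.    0.95  1.94] F [-0.3  0.6 -0.8] op 0.5 61.9
```

Emit:
send_rows([
  [[0,0,0],[0,0,-7],1],
  [[0,0,0],[0,0,-7],1],
  [[0,0,0],[0,0,-7],-1],
  [[0,0,0],[0,0,-7],-1],
  [[0,0,0],[0,0,-7],-1],
  [[0,0,0],[0,0,40],-1],
  [[0,0,0],[0,0,90],-1],
  [[-4.3,29.7,0],[40,6,80],-1],
  [[-4.3,29.7,0],[40,6,80],-1],
  [[-4.3,29.7,0],[40,6,80],-1],
])

```text
time_s: 22.05
eef_pos: [0.4608, 0.3745, 0.1041]
eef_rot: [0.02, 0.963, 0.069, -0.26]
wrist_force: [0.6, 0.5, -0.3]
opening: 0.998
grasp_force: 0.0
```

Emit:
send_rows([
  [[0,0,0],[0,0,0],-1],
  [[0,0,0],[0,0,0],-1],
])

```text
time_s: 22.3
eef_pos: [0.459, 0.3747, 0.1028]
eef_rot: [0.02, 0.963, 0.069, -0.258]
wrist_force: [-0.3, 0.6, -0.1]
opening: 0.999
grasp_force: 0.0
```

```bash
python3 - <<'E'
from h import *
obs(); d=camera('wrist'); save(d,'w5');s=camera('scene');save(s,'s5');t=camera('top');save(t,'t5')
for c in('wrist','scene','top'): print(spotter.landmark_of('bottle_center',c),[ (r['xyz'],r['conf']) for r in spotter.landmark_of('pan',c)])
cv2.imwrite('pics/m5.png',np.hstack([cv2.resize(cv2.imread('pics/w5.png'),(400,300)),cv2.imread('pics/s5.png')[20:320,150:550]]))
obs()
E
```

```text
t 22.3 pos [459.  374.7 102.8] z [-0.494 -0.074 -0.866] yang -81.7 q [0.41 0.69 1.26 0.13 1.69 1.82] F [-0.3  0.6 -0.1] op 1.0 0.0
[{'xyz': [0.4233, 0.368, 0.0249], 'conf': 0.62}] []
[{'xyz': [0.4242, 0.3696, 0.0263], 'conf': 0.79}] [([0.4579, -0.3461, 0.0707], 0.74)]
[{'xyz': [0.4249, 0.3681, 0.0224], 'conf': 0.78}] [([0.4574, -0.3499, 0.0705], 0.98), ([0.6358, 0.2994, 0.0187], 0.33)]
t 22.75 pos [459.4 374.7 103.5] z [-0.495 -0.074 -0.866] yang -81.7 q [0.41 0.69 1.26 0.13 1.7  1.82] F [-0.2 -0.3 -0.5] op 1.0 0.0
```

View pics/m5.png

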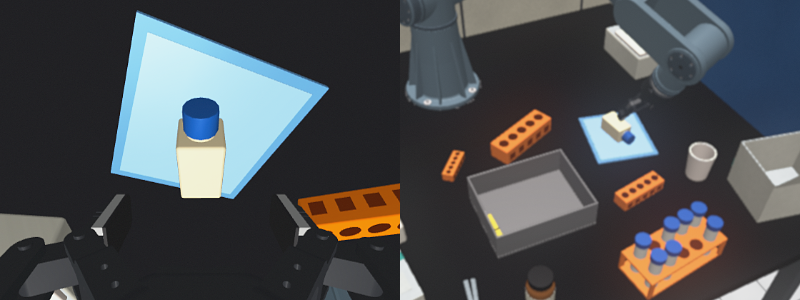

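Emit:
send_rows([
  [[0,0,0],[-25,-4,-45],-1],
  [[0,0,0],[-40,-6,-74],-1],
  [[0,0,0],[-49,-8,-89],-1],
  [[0,0,0],[-49,-8,-89],-1],
  [[0,0,0],[-49,-8,-89],-1],
  [[0,0,0],[-49,-8,-89],1],
  [[0,0,0],[-49,-8,-89],1],
  [[0,0,0],[-49,-8,-89],1],
  [[0,0,0],[-49,-8,-89],1],
  [[0,0,0],[-49,-8,-89],1],
])

```text
time_s: 24.0
eef_pos: [0.4114, 0.3668, 0.0147]
eef_rot: [0.02, 0.964, 0.069, -0.258]
wrist_force: [3.0, 0.5, 5.0]
opening: 0.502
grasp_force: 61.6
```

```bash
cat > plan2.py <<'E'
from h import *
from kin import *
o=obs(); M=rot(o["eef_rot"]).as_matrix(); x=o["eef_pos"]; q=o["q"]
th=np.degrees(np.arctan2(M[1,1],M[0,1]))+90; a=np.degrees(np.arcsin(-M[:,2]@u(th))); print("theta",th,"a",a)
# bottle pose relative to tool assuming it lies flat, centre at (424.2,368.6,26)
c0=np.array([.4242,.3686,.026]); rel=M.T@(c0-x); axr=M.T@u(th)
print("rel",rel,"ax",axr)
z=np.array([0,0,1.]);ca,sa=np.cos(np.radians(a)),np.sin(np.radians(a))
for ph in(30,60,90):
    U=u(ph);T=frame(U*ca-z*sa,u(ph-90))
    assert T@axr@z>.99
    for hz in(.25,.07+.0525+.004):
        tcp=np.array([.4575,-.349,hz])-T@rel
        b=ik(tcp,T,[q,np.array([-1.2,.62,1.54,.64,1.61,-.86])])
        print(ph,hz,"tcp",np.round(tcp*1e3,1),None if b is None else np.round(b[1],2),"rotvec",np.round(R.from_matrix(T@M.T).as_rotvec(degrees=True),1))
E
python3 plan2.py
```

```text
t 24.0 pos [411.4 366.8  14.7] z [-0.494 -0.073 -0.866] yang -81.8 q [0.43 0.73 1.41 0.14 1.51 1.81] F [3.  0.5 5. ] op 0.5 61.6
theta 8.229303116323976 a 29.977800103731575
rel [ 5.53694377e-03  9.55516220e-05 -1.62601725e-02] ax [ 8.66219069e-01  1.38777878e-16 -4.99664411e-01]
30 0.25 tcp [ 467.3 -343.3  237.1] [-1.35  0.28  1.83  0.97  1.54 -0.61] rotvec [ 29.7 -85.4  17.2]
30 0.1265 tcp [ 467.3 -343.3  113.6] [-1.35  0.51  1.84  0.99  1.4  -0.81] rotvec [ 29.7 -85.4  17.2]
60 0.25 tcp [ 463.1 -339.2  237.1] [-1.24  0.53  1.47  0.76  1.88 -0.77] rotvec [ 52.  -76.6  40.5]
60 0.1265 tcp [ 463.1 -339.2  113.6] [-1.24  0.71  1.49  0.73  1.74 -0.9 ] rotvec [ 52.  -76.6  40.5]
90 0.25 tcp [ 457.4 -337.7  237.1] [-1.08  0.74  1.15  0.52  2.18 -1.  ] rotvec [ 73.1 -63.1  63.3]
90 0.1265 tcp [ 457.4 -337.7  113.6] [-1.08  0.89  1.16  0.47  2.03 -1.09] rotvec [ 73.1 -63.1  63.3]
```

```bash
cat > sim.py <<'E'
from h import *
from kin import *
o=obs(); M=rot(o["eef_rot"]).as_matrix(); x=o["eef_pos"]*1e3; q=o["q"]
rv=np.array([52,-76.6,40.5])
W=[(x,0),(x+[0,0,120],0),([480,250,260],0.1),([530,60,290],.4),([530,-130,290],.7),([463.1,-339.2,240],1)]
for (a,f),(b,g) in zip(W,W[1:]):
    for s in(.25,.5,.75,1):
        p_=np.array(a)+(np.array(b)-a)*s; T=R.from_rotvec(rv*(f+(g-f)*s),degrees=True).as_matrix()@M
        r=ik(p_/1e3,T,[q])
        if r is None: print("fail",p_);continue
        print(np.round(p_),np.round(r[1],2),"dq",round(np.abs(r[1]-q).max(),2),"wrist",np.round(fk(r[1])[2],2)); q=r[1]
E
python3 sim.py
```

```text
t 24.0 pos [411.4 366.8  14.7] z [-0.494 -0.073 -0.866] yang -81.8 q [0.43 0.73 1.41 0.14 1.51 1.81] F [3.  0.5 5. ] op 0.5 61.6
[411. 367.  45.] [0.43 0.69 1.41 0.14 1.55 1.82] dq 0.04 wrist [0.57 0.39 0.32]
[411. 367.  75.] [0.43 0.64 1.41 0.14 1.6  1.82] dq 0.04 wrist [0.57 0.39 0.35]
[411. 367. 105.] [0.43 0.6  1.4  0.14 1.64 1.83] dq 0.05 wrist [0.57 0.39 0.38]
[411. 367. 135.] [0.43 0.57 1.39 0.14 1.69 1.84] dq 0.05 wrist [0.57 0.39 0.41]
[429. 338. 166.] [0.38 0.5  1.41 0.12 1.71 1.77] dq 0.07 wrist [0.58 0.36 0.45]
[446. 308. 197.] [0.33 0.44 1.41 0.09 1.73 1.71] dq 0.07 wrist [0.58 0.32 0.48]
[463. 279. 229.] [0.28 0.39 1.41 0.08 1.75 1.64] dq 0.07 wrist [0.59 0.29 0.52]
[480. 250. 260.] [0.22 0.34 1.4  0.06 1.78 1.57] dq 0.07 wrist [0.6  0.26 0.56]
[492. 202. 268.] [0.13 0.24 1.48 0.06 1.69 1.4 ] dq 0.16 wrist [0.58 0.19 0.57]
[505. 155. 275.] [0.02 0.16 1.56 0.08 1.61 1.23] dq 0.18 wrist [0.56 0.13 0.59]
[518. 108. 282.] [-0.1   0.09  1.62  0.13  1.54  1.04] dq 0.19 wrist [0.55 0.06 0.6 ]
[530  60 290] [-0.23  0.04  1.66  0.2   1.49  0.83] dq 0.21 wrist [ 0.53 -0.    0.6 ]
[530.  12. 290.] [-0.38 -0.01  1.72  0.29  1.46  0.6 ] dq 0.23 wrist [ 0.5  -0.07  0.6 ]
[530. -35. 290.] [-0.53 -0.02  1.75  0.39  1.45  0.37] dq 0.23 wrist [ 0.48 -0.14  0.58]
[530. -82. 290.] [-0.68  0.    1.76  0.49  1.48  0.14] dq 0.23 wrist [ 0.46 -0.21  0.57]
[ 530 -130  290] [-0.81  0.06  1.74  0.58  1.53 -0.06] dq 0.21 wrist [ 0.44 -0.29  0.55]
[ 513. -182.  278.] [-0.95  0.13  1.73  0.65  1.59 -0.29] dq 0.22 wrist [ 0.4  -0.36  0.52]
[ 497. -235.  265.] [-1.07  0.25  1.68  0.7   1.68 -0.48] dq 0.19 wrist [ 0.37 -0.43  0.48]
[ 480. -287.  252.] [-1.16  0.38  1.59  0.73  1.77 -0.64] dq 0.16 wrist [ 0.35 -0.51  0.44]
[ 463. -339.  240.] [-1.24  0.53  1.47  0.76  1.88 -0.76] dq 0.15 wrist [ 0.32 -0.58  0.4 ]
```

Emit:
send_rows([
  [[0,0,0],[0,0,30],1],
  [[0,0,0],[0,0,80],1],
  [[0,0,0],[0,0,120],1],
  [[5.2,-7.7,4],[35,-60,185],1],
  [[5.2,-7.7,4],[69,-117,245],1],
  [[5.2,-7.7,4],[69,-117,245],1],
  [[10.4,-15.3,8.1],[86,-180,255],1],
  [[15.6,-23,12.1],[102,-240,265],1],
  [[20.8,-30.6,16.2],[119,-307,275],1],
  [[20.8,-30.6,16.2],[119,-307,275],1],
])

```text
time_s: 25.25
eef_pos: [0.529, 0.0544, 0.2891]
eef_rot: [-0.098, 0.967, 0.235, 0.025]
wrist_force: [0.5, 0.4, -1.9]
opening: 0.504
grasp_force: 61.7
```

```bash
cat > rest.py <<'E'
from h import *
from kin import *
import sys
o=obs(); M=rot(o["eef_rot"]).as_matrix(); x=o["eef_pos"]*1e3
a=30.0;ph=60;U=u(ph);z=np.array([0,0,1.])
T=frame(U*np.cos(np.radians(a))-z*np.sin(np.radians(a)),u(ph-90))
print("rv",np.round(R.from_matrix(T@M.T).as_rotvec(degrees=True),1),"to hover",np.round(np.array([463.1,-339.2,237])-x,1),"to place",np.round(np.array([463.1,-339.2,113.6])-x,1))
E
python3 rest.py
```

```text
t 25.25 pos [529.   54.4 289.1] z [ 0.002  0.201 -0.98 ] yang -62.1 q [-0.24  0.04  1.66  0.2   1.49  0.83] F [ 0.5  0.4 -1.9] op 0.5 61.7
rv [ 31.2 -46.1  24.7] to hover [ -65.9 -393.6  -52.1] to place [ -65.9 -393.6 -175.5]
```

Emit:
send_rows([
  [[5.2,-7.7,4.1],[0,-55,0],1],
  [[10.4,-15.3,8.2],[0,-110,0],1],
  [[15.6,-23,12.3],[0,-165,0],1],
  [[18.7,-27.7,14.8],[-10,-210,-5],1],
  [[21.8,-32.3,17.3],[-25,-260,-15],1],
  [[25,-36.9,19.8],[-40,-310,-30],1],
  [[28.1,-41.5,22.2],[-55,-350,-45],1],
  [[31.2,-46.1,24.7],[-66,-394,-52],1],
  [[31.2,-46.1,24.7],[-66,-394,-52],1],
  [[31.2,-46.1,24.7],[-66,-394,-52],1],
])

```text
time_s: 26.5
eef_pos: [0.4639, -0.3333, 0.2361]
eef_rot: [-0.251, 0.748, 0.436, 0.433]
wrist_force: [0.1, 0.3, -1.2]
opening: 0.509
grasp_force: 61.9
```

Emit:
send_rows([
  [[0,0,0],[0,0,0],1],
  [[0,0,0],[0,0,0],1],
])

```text
time_s: 26.75
eef_pos: [0.4641, -0.3333, 0.2383]
eef_rot: [-0.248, 0.748, 0.437, 0.432]
wrist_force: [0.3, 0.9, -1.0]
opening: 0.51
grasp_force: 61.9
```

```bash
python3 rest.py; python3 - <<'E'
from h import *
s=camera('scene');save(s,'s6');t=camera('top');save(t,'t6')
for c in('scene','top'): print([(n,r['xyz'],r['conf']) for n in('bottle_center','pan') for r in spotter.landmark_of(n,c)])
cv2.imwrite('pics/m6.png',np.hstack([cv2.resize(cv2.imread('pics/s6.png')[100:310,0:280],(400,300)),cv2.resize(cv2.imread('pics/t6.png')[180:390,280:560],(400,300))]))
E
```

```text
t 26.75 pos [ 464.1 -333.3  238.3] z [ 0.43   0.75  -0.502] yang -29.6 q [-1.23  0.52  1.48  0.76  1.87 -0.77] F [ 0.3  0.9 -1. ] op 0.51 61.9
rv [ 0.3  0.2 -0.4] to hover [-1.  -5.9 -1.3] to place [  -1.    -5.9 -124.7]
[('bottle_center', [0.4599, -0.3404, 0.2537], 0.84), ('pan', [0.4639, -0.3483, 0.0731], 0.95)]
[('bottle_center', [0.4577, -0.3475, 0.2495], 0.82), ('pan', [0.4569, -0.3465, 0.0707], 0.72)]
```

View pics/m6.png

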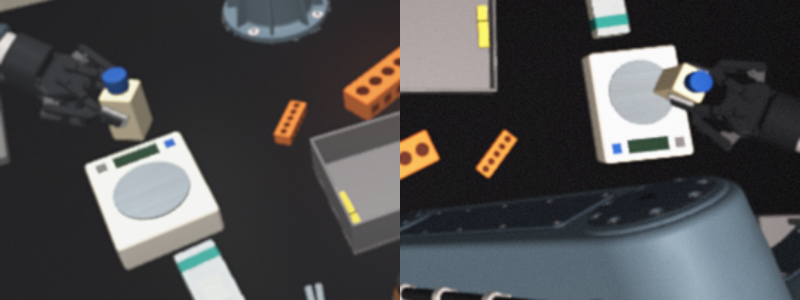

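Emit:
send_rows([
  [[0,0,0],[0,-5.5,-40],1],
  [[0,0,0],[0,-5.5,-80],1],
  [[0,0,0],[0,-5.5,-105],1],
  [[0,0,0],[0,-5.5,-118],1],
  [[0,0,0],[0,-5.5,-118],1],
  [[0,0,0],[0,-5.5,-118],1],
])

```text
time_s: 27.8
eef_pos: [0.4638, -0.3406, 0.1201]
eef_rot: [-0.248, 0.749, 0.437, 0.433]
wrist_force: [-0.2, -0.3, -1.3]
opening: 0.508
grasp_force: 61.9
```

```bash
python3 rest.py
```

```text
t 27.8 pos [ 463.8 -340.6  120.1] z [ 0.432  0.75  -0.502] yang -29.7 q [-1.24  0.71  1.48  0.73  1.74 -0.9 ] F [-0.2 -0.3 -1.3] op 0.51 61.9
rv [ 0.3  0.3 -0.3] to hover [ -0.7   1.4 116.9] to place [-0.7  1.4 -6.5]
```

Emit:
send_rows([
  [[0,0,0],[0,0,-3],1],
  [[0,0,0],[0,0,-5],1],
  [[0,0,0],[0,0,-7],1],
  [[0,0,0],[0,0,-7],1],
])

```text
time_s: 28.3
eef_pos: [0.4634, -0.3398, 0.1118]
eef_rot: [-0.249, 0.749, 0.436, 0.433]
wrist_force: [-0.7, 0.0, -1.4]
opening: 0.509
grasp_force: 61.9
```

```bash
python3 rest.py
```

```text
t 28.3 pos [ 463.4 -339.8  111.8] z [ 0.431  0.751 -0.501] yang -29.7 q [-1.24  0.72  1.48  0.72  1.74 -0.91] F [-0.7  0.  -1.4] op 0.51 61.9
rv [ 0.2  0.2 -0.3] to hover [ -0.3   0.6 125.2] to place [-0.3  0.6  1.8]
```

Emit:
send_rows([
  [[0,0,0],[0,0,-1],1],
  [[0,0,0],[0,0,-2],1],
  [[0,0,0],[0,0,-2],1],
])

```text
time_s: 28.68
eef_pos: [0.4634, -0.3399, 0.1099]
eef_rot: [-0.249, 0.749, 0.436, 0.433]
wrist_force: [0.5, -0.4, -1.3]
opening: 0.507
grasp_force: 61.9
```

Emit:
send_rows([
  [[0,0,0],[0,0,-1],1],
  [[0,0,0],[0,0,-1],1],
])

```text
time_s: 28.92
eef_pos: [0.4634, -0.3399, 0.1089]
eef_rot: [-0.249, 0.749, 0.436, 0.433]
wrist_force: [-0.1, -0.6, -2.1]
opening: 0.507
grasp_force: 61.9
```

Emit:
send_rows([
  [[0,0,0],[0,0,-1],1],
  [[0,0,0],[0,0,-1],1],
])

```text
time_s: 29.18
eef_pos: [0.4635, -0.34, 0.1081]
eef_rot: [-0.249, 0.748, 0.436, 0.433]
wrist_force: [-0.1, -0.0, -0.0]
opening: 0.508
grasp_force: 61.9
```

```bash
python3 - <<'E'
from h import *
o=obs(); s=camera('scene');save(s,'s7');t=camera('top');save(t,'t7')
for c in('scene','top'): print([(n,np.round(r['xyz'],4),r['conf']) for n in('bottle_center','pan') for r in spotter.landmark_of(n,c)])
cv2.imwrite('pics/m7.png',cv2.resize(cv2.imread('pics/s7.png')[150:290,40:180],(600,600),interpolation=3))
E
```

```text
t 29.18 pos [ 463.5 -340.   108.1] z [ 0.431  0.75  -0.501] yang -29.7 q [-1.24  0.72  1.48  0.72  1.73 -0.91] F [-0.1 -0.  -0. ] op 0.51 61.9
[('bottle_center', array([ 0.4543, -0.3458,  0.1229]), 0.67), ('pan', array([ 0.4582, -0.3479,  0.071 ]), 0.85)]
[('bottle_center', array([ 0.4569, -0.3535,  0.1186]), 0.8), ('pan', array([ 0.4553, -0.3476,  0.07  ]), 0.62)]
```

View pics/m7.png

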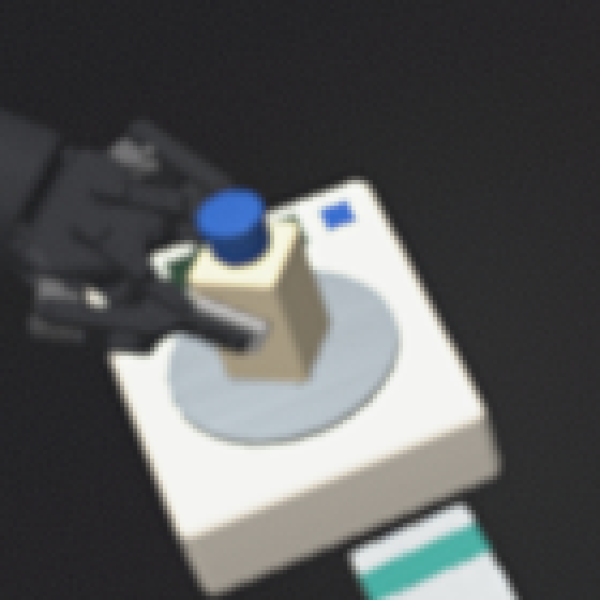

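Emit:
send_rows([
  [[0,0,0],[0,0,-0.6],1],
  [[0,0,0],[0,0,-0.6],1],
])

```text
time_s: 29.72
eef_pos: [0.4635, -0.34, 0.108]
eef_rot: [-0.249, 0.748, 0.436, 0.433]
wrist_force: [-1.8, -0.7, 5.5]
opening: 0.509
grasp_force: 62.2
```

Emit:
send_rows([
  [[0,0,0],[0,0,0],-0.15],
  [[0,0,0],[0,0,0],-0.3],
  [[0,0,0],[0,0,0],-0.6],
  [[0,0,0],[0,0,0],-1],
  [[0,0,0],[0,0,0],-1],
  [[0,0,0],[0,0,0],-1],
  [[0,0,0],[-9,-15,10],-1],
  [[0,0,0],[-22,-38,25],-1],
  [[0,0,0],[-43,-75,50],-1],
  [[0,0,0],[-60,-105,90],-1],
])

```text
time_s: 30.98
eef_pos: [0.4018, -0.4466, 0.198]
eef_rot: [-0.249, 0.749, 0.435, 0.433]
wrist_force: [0.8, -0.1, 0.1]
opening: 1.005
grasp_force: 0.0
```

Emit:
send_rows([
  [[0,0,0],[-10,-20,50],-1],
  [[0,0,0],[-10,-20,80],-1],
  [[0,0,0],[-10,-20,80],-1],
  [[0,0,0],[-10,-20,80],-1],
])

```text
time_s: 31.48
eef_pos: [0.3937, -0.4637, 0.2762]
eef_rot: [-0.25, 0.748, 0.436, 0.433]
wrist_force: [0.3, 0.1, -0.7]
opening: 1.003
grasp_force: 0.0
```

```bash
python3 - <<'E'
from h import *
o=obs(); s=camera('scene');save(s,'s8');t=camera('top');save(t,'t8')
for c in('scene','top'): print([(n,np.round(r['xyz'],4).tolist(),r['conf']) for n in('bottle_center','pan','beaker','jar','forceps') for r in spotter.landmark_of(n,c)])
E
```

```text
t 31.48 pos [ 393.7 -463.7  276.2] z [ 0.43   0.752 -0.5  ] yang -29.7 q [-1.38  0.66  1.19  0.71  2.09 -0.77] F [ 0.3  0.1 -0.7] op 1.0 0.0
[('bottle_center', [0.4592, -0.3482, 0.1225], 0.79), ('pan', [0.4595, -0.3494, 0.0692], 0.68), ('pan', [0.6418, -0.3079, 0.0165], 0.59), ('beaker', [0.635, 0.4798, -0.0018], 0.93), ('jar', [0.7991, -0.0508, 0.0], 0.97), ('forceps', [0.7466, -0.184, -0.0041], 0.59), ('forceps', [0.6375, 0.4775, 0.0016], 0.59)]
[('bottle_center', [0.4592, -0.3535, 0.1205], 0.84), ('pan', [0.4547, -0.3503, 0.071], 0.94), ('beaker', [0.4591, -0.3529, 0.1188], 0.63), ('beaker', [0.6363, 0.478, -0.0018], 0.6), ('jar', [0.7984, -0.0548, 0.0038], 0.57), ('forceps', [0.7495, -0.1852, -0.0048], 0.55)]
```

View pics/s8.png

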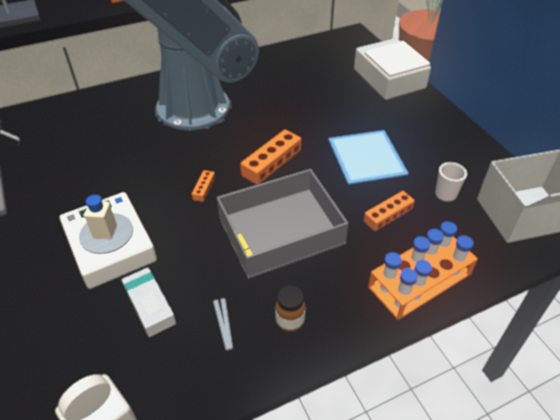

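The bottle stands upright, cap up, in the middle of the pan (around pixel 100, 225). The rack (389, 210) and the carton (148, 300) lie clear on the bench, and the jar, beaker and forceps have not moved.

```bash
python3 -c "
from bench import ctrl
print(ctrl.hand_in())"
```

```text
the job is handed in; nothing more can be done
None
```

The job is done and handed in at about 31.6 s: the rack and carton are on the bench clear of the bin and balance. The bottle was laid on the pad, regripped, and now stands upright, cap up, within about 5 mm of the pan's centre by the cameras.

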